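Load the repaired pack into the free charging bay and switch it on

TASK

Put the repaired battery pack (green band) into the one empty bay of the charging rack, lying flat on the slope with its contacts end down against the lip, let go of it, and then switch that bay's isolator fully on. A pack must never go into a live bay: if the empty bay's isolator, the one right in front of it, is on, switch it fully off first. Leave the other packs, the other two isolators and everything else on the bench as they are.

Things in the scene. Friction and masses are not known exactly. Their poses are not given: they have to be found in the camera images.
- bay_left: Left (+y) of the rack's three like bays, 120 mm apart: black plate 116 x 78 mm sloping 30 deg, lower end towards the robot. Origin: on the plate, where a seated pack's origin lies; x up the slope, y left, z out of the plate. Blue lip across the lower end: inner face at x = -55 mm, 14 mm high. Two cheeks 14 mm high, 68 mm apart inside, from x = -55 to -25 mm only; else the sides are open.
- bay_middle: Middle bay, same form and axes as the left one. The bays and isolators stand on the rack's fixed plywood base, 280 x 400 x 12 mm, whose x runs level from the isolators towards the bays and y to the left. Two bays hold grey-banded packs; a yellow tab, 34 mm wide, stands on the rear edge of the empty one.
- bay_right: Right (-y) bay, same form and axes as the left one.
- isolator_a: Isolator A, a grey box 62 x 44 x 22 mm on the rack's base, in front of one of the bays: it serves the bay 125 mm behind it along the rack's x, which varies. Origin: centre of its underside, 12 mm above the table; its axes are the rack's. White mark on the off side (-x, towards the robot), green on the on side (+x, towards the bay).
- handle_a (a joint): Handle of isolator A: 0 = off (leaning 0.55 rad to -x, towards the robot), 1.10 = on (leaning 0.55 rad to +x, towards the bay); it turns about the isolator's y axis, the hinge being 30 mm above the isolator's origin. It has stops at both ends, no spring, 0.15 kg: its weight tips it to the stop on the side it leans to. About 1 N at the grip moves it.
- grip_a (a point): Centre of the red grip bar of isolator A: a cylinder 18 mm in diameter and 26 mm long, lying along the isolator's y; 50 mm from the hinge. 40 mm clear beyond its ends.
- isolator_b: Isolator B, a grey box 62 x 44 x 22 mm on the rack's base, in front of one of the bays: it serves the bay 125 mm behind it along the rack's x, which varies. Origin: centre of its underside, 12 mm above the table; its axes are the rack's. White mark on the off side (-x, towards the robot), green on the on side (+x, towards the bay).
- handle_b (a joint): Handle of isolator B: 0 = off (leaning 0.55 rad to -x, towards the robot), 1.10 = on (leaning 0.55 rad to +x, towards the bay); it turns about the isolator's y axis, the hinge being 30 mm above the isolator's origin. It has stops at both ends, no spring, 0.15 kg: its weight tips it to the stop on the side it leans to. About 1 N at the grip moves it.
- grip_b (a point): Centre of the red grip bar of isolator B: a cylinder 18 mm in diameter and 26 mm long, lying along the isolator's y; 50 mm from the hinge. 40 mm clear beyond its ends.
- isolator_c: Isolator C, a grey box 62 x 44 x 22 mm on the rack's base, in front of one of the bays: it serves the bay 125 mm behind it along the rack's x, which varies. Origin: centre of its underside, 12 mm above the table; its axes are the rack's. White mark on the off side (-x, towards the robot), green on the on side (+x, towards the bay).
- handle_c (a joint): Handle of isolator C: 0 = off (leaning 0.55 rad to -x, towards the robot), 1.10 = on (leaning 0.55 rad to +x, towards the bay); it turns about the isolator's y axis, the hinge being 30 mm above the isolator's origin. It has stops at both ends, no spring, 0.15 kg: its weight tips it to the stop on the side it leans to. About 1 N at the grip moves it.
- grip_c (a point): Centre of the red grip bar of isolator C: a cylinder 18 mm in diameter and 26 mm long, lying along the isolator's y; 50 mm from the hinge. 40 mm clear beyond its ends.
- pack_green: Box-shaped battery pack 110 x 60 x 36 mm (its own x, y, z), 0.25 to 0.5 kg, white with a green band round it near the +x end and a black end cap with two brass contacts at the -x end. Origin: centre of its underside; z is out of its top. The repaired pack, lying on the table, right way up: this one goes into the empty bay, contacts end (-x) at the lip.
- pack_green_contacts (a point): Middle of the contacts end face of the green pack (55 mm from its centre, 18 mm above its underside).
- pack_orange: Box-shaped battery pack 110 x 60 x 36 mm (its own x, y, z), 0.25 to 0.5 kg, white with an orange band round it near the +x end and a black end cap with two brass contacts at the -x end. Origin: centre of its underside; z is out of its top. A pack still waiting for repair, lying on the table: leave it.
- pack_grey_1: Box-shaped battery pack 110 x 60 x 36 mm (its own x, y, z), 0.25 to 0.5 kg, white with a grey band round it near the +x end and a black end cap with two brass contacts at the -x end. Origin: centre of its underside; z is out of its top. Already seated in one of the bays: leave it.
- pack_grey_2: Box-shaped battery pack 110 x 60 x 36 mm (its own x, y, z), 0.25 to 0.5 kg, white with a grey band round it near the +x end and a black end cap with two brass contacts at the -x end. Origin: centre of its underside; z is out of its top. Already seated in one of the bays: leave it.
- flux_jar: Small amber jar, 36 mm in diameter, 60 mm high; origin under its centre. A bystander: leave it.
- solder_reel: Solder reel, 54 mm in diameter, 42 mm high, standing; origin under its centre. A bystander: leave it.
- screwdriver: Yellow-handled screwdriver lying on the table. A bystander: leave it.
- wrench: Steel wrench lying on the table. A bystander: leave it.
- cleaner_bottle: White bottle, 60 mm in diameter, 140 mm high; origin under its centre. A bystander: leave it.
- screw_cup: Aluminium cup, 70 mm in diameter, 60 mm high; origin under its centre. A bystander: leave it.
- multimeter: Yellow multimeter 150 x 80 x 40 mm lying on the table; origin under its centre. A bystander: leave it.
There are look-alikes about, which are no part of the job. What is shaped like the pack_green but pink or turquoise is not meant.

How it is judged:
By the outcome, as a careful person would: the job done as asked, in the order asked, and still so for the second after the job is handed in, with the robot touching nothing.
It also fails if it takes over 70 s, if anything falls off the work surface, if the arm or the gripper's body presses on something with over 40 N, if the wrist force passes 120 N, or if a joint passes its speed limit or range.

ROBOT

A 6-joint arm with a two-finger parallel gripper is mounted at the origin on the work surface. World frame = base frame: x ahead of the robot, y to its left, z up, the work surface at z = 0. Lengths are in mm, angles in rad, forces in N, time in s.
With the tool pointing down it reaches from about 350 to 875 mm from the base axis. Payload 4.2 kg.
Tool frame: the origin (TCP) lies at the very end of the fingers, on their centre line; the grasp point (between the pads) lies 19 mm behind it; z points along the fingers, y is the line along which they close (so a half turn about z gives the same grasp; the last joint's range is limited). The gripper opens to 85 mm and grips with 20 to 120 N. Pads are 22 mm wide; open, the fingers measure 114 mm over their backs; the gripper's body (76 mm by 85 mm) begins 54 mm behind the grasp point. The pads swing forward as they close: fully open they stand 13 mm farther back than shut.
Start: joints at [-0.864, 0.385, 0.008, 0, -1.194, -0.259], TCP at [270.626, -563.348, 231.312] pointing down, gripper open.
Joint ranges: [-3.14, 3.14], [-1.21, 2.06], [-1.07, 1.41], [-3.16, 2.05], [-2.99, -0.16], [-3.1, 3.1]. Speed limits (rad/s): [2.79, 2.79, 3.14, 3.14, 3.14, 3.14].

INTERFACE

Orientations are given as a unit quaternion [x, y, z, w].
In Python, from bench import arm gives the robot as it stands.
- The arm moves only by the tool servo_tool, never from a script. Its argument "rows" is a list that holds one entry, the list of rows, each a list of 7 numbers: the finger opening in mm, from 0 to 85.4, then the shift along the tool's x, y, z in mm, then the turn, a rotation vector about the tool's x, y, z in rad. A call has 1 to 10 rows; each row is the pose to reach, as a shift and turn from the pose commanded when the call began, along the tool's axes at that moment; what a row does not reach only later rows make up. A row lasts 1/8 s, in which the tool goes at most 62.5 mm and 10.7 degrees, less where a joint would pass 70% of its speed; a pose out of reach is approached as far as the arm can. A call with a gripper value outside its range is refused whole. The fingers move at their own pace and stop on an object; the grip force is fixed at half the most. Time passes only in rows, so rows that repeat a pose let the fingers close. It gives the time, the measured TCP pose, the force, the opening and the grip force at its end, in the units of the state.
- arm.read_state(): the state, without advancing time (a new reading comes with each control period).
- arm.get_image(name): name is "scene" or "top" or "wrist"; returns the picture (480x640x3 uint8, red, green, blue); there is no depth.
- arm.camera_params(name): a dict with "intrinsics" (3x3 intrinsics, pixels), "D" ([k1, k2, p1, p2, k3] as OpenCV has them; the pictures are not rectified), "R" (3x3) and "t" (3): a world point X has camera coordinates R X + t. Camera axes: x right, y down, z forward; pixel columns grow to the right and rows downward; lengths in mm; the calibration is good to about 2 mm. A picture is of the moment at which its call begins: read the wrist's pose just before it. camera_params takes no time and is no camera call; for the wrist camera it gives the pose at the moment of the call.
- arm.job_done(): hands the job in; it is judged then, once.
The state is a dict: "clock": time; "joints": joint angles; "joint_vel": joint speeds; "joint_efforts": joint torques, N m; "position": TCP position; "ee_rot": TCP orientation; "contact_force": force on the tool from outside, world axes, zero at the start; "wrist_torque": the same for the moment, N m; "gripper_width": finger opening in mm; "grasp_force": force on a finger pad.
Only numpy, scipy, OpenCV 4.12 (cv2) and the standard library are available. Lean on these libraries where they do the work, as an engineer would, in place of code of your own. Each camera call takes 0.05 s, during which the arm holds its last target. There are 200 camera calls.

## Working session

There is one attempt and no reset: what is moved stays moved. The work goes in short steps, Python scripts to look and compute and a tool call to move; the robot and the scene stay as the last step left them, time stands still between calls to the robot, and variables do not carry over. Pictures are saved under pics/ and viewed, at most 10 in all, crops included, and the job is handed in when it is done.

Besides the shell and the picture viewer there is one more tool, called after "Call:" as name([rows], argument=value, ...), one row to a line, values as JSON. servo_tool: Moves the arm, as the interface text tells. Its arguments: {"type":"object","properties":{"rows":{"type":"array"}},"required":["rows"]}

```bash
mkdir -p pics
cat > h.py <<'E'
import numpy as np, cv2
from bench import arm
from scipy.spatial.transform import Rotation as Ro
def cam(n):
    p=arm.camera_params(n); return [np.array(p[k],float) for k in ("intrinsics","D","R","t")]
def shot(n,f=None):
    c=cam(n); im=np.array(arm.get_image(n))
    if f: cv2.imwrite('pics/'+f,im[:,:,::-1])
    return im,c
def ray(c,uv):
    K,D,R,t=c; q=cv2.undistortPoints(np.array([[uv]],float),K,D)[0,0]
    return -R.T@t, R.T@np.array([q[0],q[1],1])
def plane(c,uv,z):
    o,d=ray(c,uv); return o+d*(z-o[2])/d[2]
def proj(c,X):
    K,D,R,t=c; return cv2.projectPoints(np.array(X,float).reshape(-1,1,3),cv2.Rodrigues(R)[0],t,K,D)[0][:,0]
def two(c1,u1,c2,u2):
    o1,d1=ray(c1,u1);o2,d2=ray(c2,u2)
    s=np.linalg.lstsq(np.array([d1,-d2]).T,o2-o1,rcond=None)[0]
    a,b=o1+s[0]*d1,o2+s[1]*d2; return (a+b)/2,np.linalg.norm(a-b)
E
python3 - <<'E'
from h import *
for n in("scene","top"):
    im,c=shot(n,n+'1.png'); print(n,-c[2].T@c[3],c[2][2])
print(arm.read_state())
E
```

```text
scene [1526.39691754 -188.40943416 1051.75276996] [-0.71490859  0.18119834 -0.67533167]
top [ 336.81282173   82.16630574 1831.66785836] [ 0.07714368  0.00435897 -0.99701046]
{'clock': 0.1, 'joints': array([-8.64422088e-01,  3.85481546e-01,  6.74107584e-03, -3.94920532e-04,
       -1.19399035e+00, -2.58622880e-01]), 'joint_vel': array([ 0.00062899, -0.00330084,  0.00234006,  0.00189262,  0.00041194,
        0.00018745]), 'joint_efforts': array([-9.85450642e-04, -3.93319416e+01,  1.88930082e+01,  4.19799060e+00,
       -2.57783577e-03,  4.77702315e-06]), 'position': array([ 270.37847885, -562.90925925,  230.32739474]), 'ee_rot': array([-2.21939117e-01,  9.75060029e-01,  9.41982164e-04, -2.86211369e-04]), 'contact_force': array([ 0.32826222,  0.00199239, -0.10399357]), 'wrist_torque': array([0.01372916, 0.01622148, 0.02000133]), 'grasp_force': 0.0, 'gripper_width': 85.77335505278313}
```

View pics/top1.png

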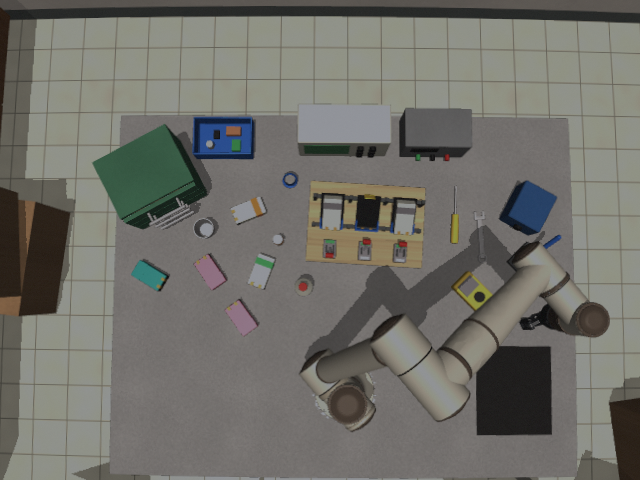

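View pics/scene1.png

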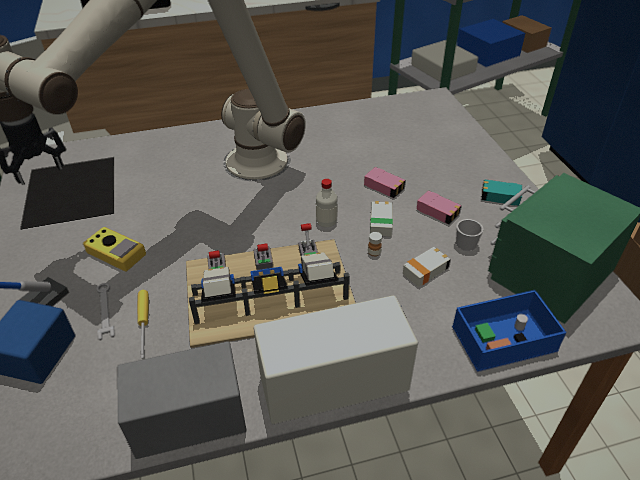

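Top: the rack has the middle bay (368,212) empty, with the yellow tab at (370,197). The only pack with a green band is at (262,270). Orange is at (249,210), the pinks at (209,271) and (241,317), and turquoise at (149,275). I'll enlarge to confirm this and read the isolator states.

Run:
```python
from h import *
a=cv2.imread('pics/top1.png');b=cv2.imread('pics/scene1.png')
A=cv2.resize(a[180:300,235:435],(800,480)[:2],interpolation=cv2.INTER_CUBIC)
A=cv2.resize(A,(500,300)); B=cv2.resize(b[190:340,170:420],(500,300),interpolation=cv2.INTER_CUBIC)
C=cv2.resize(a[245:295,240:290],(300,300),interpolation=cv2.INTER_CUBIC)
D=cv2.resize(a[230:270,340:390],(300,240),interpolation=cv2.INTER_CUBIC)
out=np.zeros((600,800,3),np.uint8);out[:300,:500]=A;out[300:,:500]=B;out[:300,500:]=C;out[300:540,500:]=D
cv2.imwrite('pics/crop1.png',out)
```

```text
(no output)
```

View pics/crop1.png

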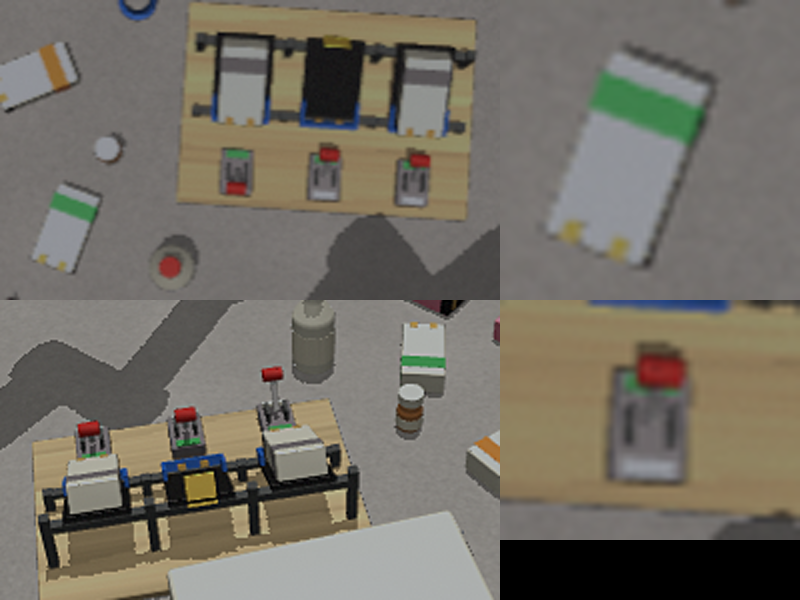

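The crop confirms the middle bay is empty. Its isolator is on: the red grip at about (366,241) leans to the bay, covering green and leaving white visible. The green pack at (262,270) has its contacts towards the robot. Now to measure.

```bash
cat > m1.py <<'E'
from h import *
t,ct=shot('top');s,cs=shot('scene')
def cnt(m,x0,x1,y0,y1):
    k=np.zeros(m.shape,np.uint8);k[y0:y1,x0:x1]=(m*255).astype(np.uint8)[y0:y1,x0:x1]
    cs_=cv2.findContours(k,cv2.RETR_EXTERNAL,cv2.CHAIN_APPROX_NONE)[0];return max(cs_,key=cv2.contourArea)
ht=cv2.cvtColor(t,cv2.COLOR_RGB2HSV);hs=cv2.cvtColor(s,cv2.COLOR_RGB2HSV)
H,S,V=[ht[...,i].astype(int) for i in range(3)]
# wood
c=cnt((H>10)&(H<28)&(S>60)&(V>90),295,440,170,275)
P=np.array([plane(ct,p[0],12)[:2] for p in c],np.float32)
r=cv2.minAreaRect(P);print('base',r)
# pack
c=cnt(((V>165)&(S<40))|((H>45)&(H<85)&(S>90)),240,285,245,297)
P=np.array([plane(ct,p[0],36)[:2] for p in c],np.float32)
print('pack',cv2.minAreaRect(P))
g=cnt((H>45)&(H<85)&(S>90),240,285,245,297);print('band',plane(ct,g.mean((0,1)),36))
# grips
def red(h):
    H,S,V=[h[...,i].astype(int) for i in range(3)];return ((H<6)|(H>174))&(S>150)&(V>70)
for a,b in [((315,345,230,262),(295,320,215,240)),((352,380,230,262),(250,280,238,256)),((386,414,230,262),(200,230,245,265))]:
    u=[]
    for m,w in((red(ht),a),(red(hs),b)):
        q=cnt(m,*w)[:,0]; u.append((q.min(0)+q.max(0))/2.)
    print('grip',u,two(ct,u[0],cs,u[1]))
E
python3 m1.py
```

```text
base ((563.6432495117188, -72.45989990234375), (398.42877197265625, 278.7522888183594), 86.64290618896484)
pack ((426.4046630859375, 271.7025451660156), (60.367794036865234, 18.957752227783203), 69.86334228515625)
band [426.60408974 272.08376062  36.        ]
grip [array([329., 255.]), array([305.5, 226.5])] (array([450.33117899,  53.33550922,  81.45451552]), np.float64(0.4692694018665083))
grip [array([366.5, 241. ]), array([262. , 246.5])] (array([497.14164818, -70.09644576,  83.81685514]), np.float64(0.6609880987436716))
grip [array([402.5, 244. ]), array([214. , 253.5])] (array([ 488.12082301, -189.21605881,   81.8981391 ]), np.float64(0.7343235526171057))
```

Base 398x279 (given 400x280), grip height 84 (expected 84.6), band width 60: all match. The rack yaw is about -3.4°. Next: go above the middle isolator with closed fingers and look.

```bash
cat >> h.py <<'E'
TH=np.radians(-3.36); RX=np.array([np.cos(TH),np.sin(TH),0]);RY=np.array([-np.sin(TH),np.cos(TH),0]);B0=np.array([563.6,-72.5,0])
def rk(x,y,z): return B0+RX*x+RY*y+np.array([0,0,z])
def toR(X): X=np.array(X)-B0; return np.array([X@RX,X@RY,X[2]])
def down(deg): # tool y at heading deg, z down
    a=np.radians(deg); y=np.array([np.cos(a),np.sin(a),0]);z=np.array([0,0,-1.]);return np.array([np.cross(y,z),y,z]).T
def rel(X,Rm=None):
    s=arm.read_state();R=Ro.from_quat(s['ee_rot']).as_matrix()
    if Rm is None: Rm=R
    print('pos',s['position'].round(1),'shift',(R.T@(np.array(X)-s['position'])).round(1),'turn',Ro.from_matrix(R.T@Rm).as_rotvec().round(3))
E
python3 - <<'E'
from h import *
rel(rk(-80,-1.5,300),down(86.64))
E
```

```text
pos [ 270.5 -563.1  230.7] shift [-405.9  352.9  -68.9] turn [ 0.001 -0.     0.506]
```

Call:
servo_tool([
  [[0, -406, 353, -69, 0, 0, 0.506], [0, -406, 353, -69, 0, 0, 0.506], [0, -406, 353, -69, 0, 0, 0.506], [0, -406, 353, -69, 0, 0, 0.506], [0, -406, 353, -69, 0, 0, 0.506], [0, -406, 353, -69, 0, 0, 0.506], [0, -406, 353, -69, 0, 0, 0.506], [0, -406, 353, -69, 0, 0, 0.506], [0, -406, 353, -69, 0, 0, 0.506], [0, -406, 353, -69, 0, 0, 0.506]],
])

```text
clock: 1.45
position: [484.8, -66.8, 300.5]
ee_rot: [0.027, 1.0, 0.0, 0.0]
contact_force: [-0.1, -0.7, 0.2]
gripper_width: -0.2
grasp_force: 0.0
```

Call:
servo_tool([
  [[0, 0, 0, 0, 0, 0, 0], [0, 0, 0, 0, 0, 0, 0]],
])

```text
clock: 1.7
position: [483.2, -70.3, 300.1]
ee_rot: [0.03, 1.0, -0.0, -0.0]
contact_force: [0.9, 0.4, -0.8]
gripper_width: 0.3
grasp_force: 0.0
```

Run:
```python
from h import *
s=arm.read_state();print(s['position'],s['ee_rot'],s['gripper_width'],s['joints'])
im,c=shot('wrist','w1.png');print(-c[2].T@c[3],c[2][2])
```

```text
[483.17274068 -70.31020175 300.09182302] [ 2.98848212e-02  9.99553297e-01 -5.04665570e-05 -3.19507575e-04] 0.28504058006315075 [ 1.88897988e-01  1.03938977e-01 -1.96067846e-01 -4.20382909e-05
 -1.27143519e+00 -1.81946045e+00]
[412.962928   -65.77794032 441.58464751] [ 0.27856647 -0.01648977 -0.96027538]
```

View pics/w1.png

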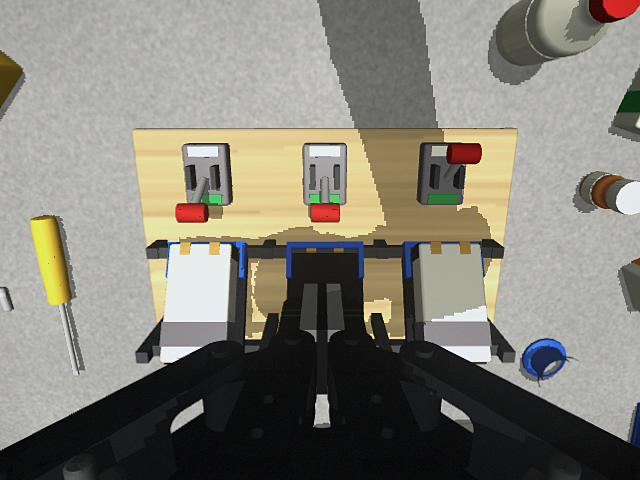

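Wrist: middle grip at (325,213) on the bay side (on), box (303–347, 143–205), blue lip from (287,243) to (363,243), base front edge row 128.

Run:
```python
from h import *
im,c=shot('wrist')
h=cv2.cvtColor(im,cv2.COLOR_RGB2HSV);H,S,V=[h[...,i].astype(int) for i in range(3)]
for n,uv,z in (('cornR',(135,128),12),('cornL',(517,128),12),('gripM',(325,213),84.6),('gripR',(192,213),84.6),('gripL',(464,153),84.6),('boxF',(325,143),34),('boxB',(325,205),34)):
    print(n,toR(plane(c,uv,z)).round(1))
m=(H>100)&(H<125)&(S>120)&(V>60)
for n,(a,b) in {'right':(160,250),'mid':(280,370),'left':(400,495)}.items():
    for u in np.linspace(a,b,8).astype(int):
        r=np.where(m[225:300,u])[0]; print(n,u,(225+r.min(),225+r.max()) if len(r) else None,end=' ')
    print()
def onx(uv,x):
    o,d=ray(c,uv);o=toR(o);d=np.array([d@RX,d@RY,d[2]]);return o+d*(x-o[0])/d[0]
for v in (240,243,247,250): print(v,onx((325,v),32.4-54.6).round(1))
for u in (287,292,357,363): print(u,onx((u,243),-22).round(1))
```

```text
cornR [-136.2 -193.    12. ]
cornL [-135.7  197.8   12. ]
gripM [-64.1   0.8  84.6]
gripR [ -64.3 -118.9   84.6]
gripL [-117.3  120.8   84.6]
boxF [-122.3    1.1   34. ]
boxB [-60.3   1.2  34. ]
right 160 None right 172 (np.int64(242), np.int64(242)) right 185 None right 198 (np.int64(242), np.int64(242)) right 211 None right 224 (np.int64(242), np.int64(242)) right 237 (np.int64(242), np.int64(247)) right 250 None 
mid 280 None mid 292 (np.int64(242), np.int64(248)) mid 305 (np.int64(242), np.int64(249)) mid 318 (np.int64(242), np.int64(249)) mid 331 (np.int64(242), np.int64(249)) mid 344 (np.int64(242), np.int64(249)) mid 357 (np.int64(242), np.int64(248)) mid 370 None 
left 400 None left 413 (np.int64(241), np.int64(246)) left 427 (np.int64(241), np.int64(242)) left 440 None left 454 (np.int64(241), np.int64(241)) left 467 None left 481 (np.int64(242), np.int64(253)) left 495 None 
240 [-22.2   1.3  32. ]
243 [-22.2   1.2  42.3]
247 [-22.2   1.1  55.3]
250 [-22.2   1.   64.6]
287 [-22.  -37.9  41.5]
292 [-22.  -32.8  41.6]
357 [-22.   34.1  41.8]
363 [-22.   40.3  41.9]
```

Run:
```python
from h import *
rel(rk(-36,1,140),down(86.64));rel(rk(-36,1,80),down(86.64));rel(rk(-94,1,80),down(86.64))
```

```text
pos [483.3 -70.4 300.2] shift [-44.3   3.7 160.2] turn [-0.    -0.    -0.001]
pos [483.3 -70.4 300.2] shift [-44.3   3.7 220.2] turn [-0.    -0.    -0.001]
pos [483.3 -70.4 300.2] shift [ 13.7   3.6 220.2] turn [-0.    -0.    -0.001]
```

Call:
servo_tool([
  [[0, -44, 4, 50, 0, 0, 0], [0, -44, 4, 100, 0, 0, 0], [0, -44, 4, 150, 0, 0, 0], [0, -44, 4, 190, 0, 0, 0], [0, -44, 4, 220, 0, 0, 0], [0, -44, 4, 220, 0, 0, 0], [0, -44, 4, 220, 0, 0, 0]],
])

```text
clock: 2.68
position: [528.9, -68.3, 81.5]
ee_rot: [0.029, 1.0, -0.0, 0.001]
contact_force: [0.0, -0.4, 0.5]
gripper_width: -0.0
grasp_force: 0.0
```

Call:
servo_tool([
  [[0, 8, 0, 0, 0, 0, 0], [0, 16, 0, 0, 0, 0, 0], [0, 24, 0, 0, 0, 0, 0], [0, 32, 0, 0, 0, 0, 0], [0, 40, 0, 0, 0, 0, 0], [0, 48, 0, 0, 0, 0, 0], [0, 54, 0, 0, 0, 0, 0], [0, 58, 0, 0, 0, 0, 0], [0, 58, 0, 0, 0, 0, 0]],
])

```text
clock: 3.8
position: [469.8, -64.5, 80.3]
ee_rot: [0.029, 1.0, -0.0, -0.0]
contact_force: [-0.1, 0.4, -0.2]
gripper_width: -0.2
grasp_force: 0.0
```

Call:
servo_tool([
  [[0, -6, 0, 0, 0, 0, 0], [0, -6, 0, -50, 0, 0, 0], [0, -6, 0, -100, 0, 0, 0], [0, 40, 0, -150, 0, 0, 0], [0, 90, 0, -200, 0, 0, 0], [0, 100, 0, -220, 0, 0, 0], [0, 100, 0, -220, 0, 0, 0], [0, 100, 0, -220, 0, 0, 0]],
])

```text
clock: 4.8
position: [370.3, -58.6, 299.8]
ee_rot: [0.029, 1.0, 0.0, -0.0]
contact_force: [0.4, -1.4, -0.0]
gripper_width: 0.1
grasp_force: 0.0
```

Run:
```python
from h import *
im,c=shot('wrist','w2.png');cv2.imwrite('pics/w2c.png',cv2.resize(im[60:,80:560,::-1],None,fx=1.4,fy=1.4));print(arm.read_state()['position'])
t,_=shot('scene','s2.png')
```

```text
[370.27961355 -58.7041037  299.24595648]
```

View pics/w2c.png

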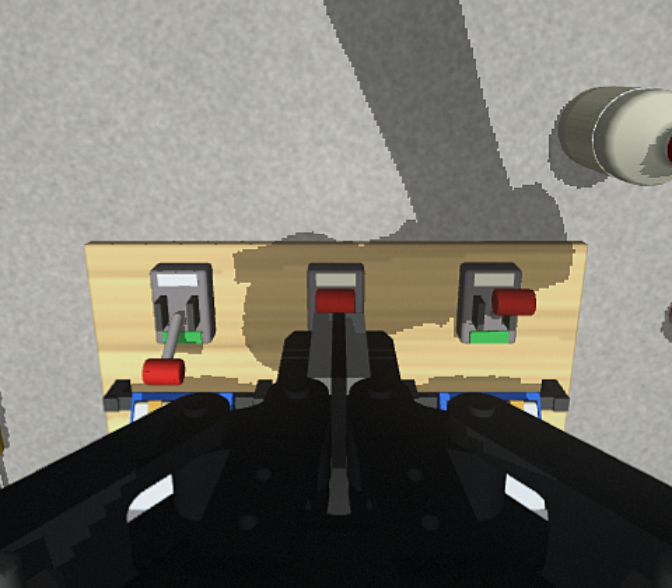

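The middle grip is now level with the left one, which is off (crop row ~300), so it is fully off. Next is the pack: a close look first.

Run:
```python
from h import *
rel([485,250,300],down(69.9))
```

```text
pos [370.3 -58.8 299. ] shift [-96.5 314.9  -1.5] turn [-0.001 -0.003  0.292]
```

Call:
servo_tool([
  [[0, -96, 315, -2, 0, 0, 0.292], [0, -96, 315, -2, 0, 0, 0.292], [0, -96, 315, -2, 0, 0, 0.292], [0, -96, 315, -2, 0, 0, 0.292], [0, -96, 315, -2, 0, 0, 0.292], [0, -96, 315, -2, 0, 0, 0.292], [0, -96, 315, -2, 0, 0, 0.292], [0, -96, 315, -2, 0, 0, 0.292]],
])

```text
clock: 5.9
position: [484.3, 249.6, 300.9]
ee_rot: [0.174, 0.985, -0.001, -0.001]
contact_force: [-0.8, 0.0, -0.8]
gripper_width: 0.2
grasp_force: 0.0
```

Run:
```python
from h import *
print(arm.read_state()['position'],arm.read_state()['ee_rot'])
im,c=shot('wrist','w3.png')
h=cv2.cvtColor(im,cv2.COLOR_RGB2HSV);H,S,V=[h[...,i].astype(int) for i in range(3)]
m=((H>45)&(H<85)&(S>90)&(V>40)).astype(np.uint8)
q=max(cv2.findContours(m,0,1)[0],key=cv2.contourArea)
print('band px',q[:,0].min(0),q[:,0].max(0))
u=proj(c,[[399,282,36]]);print(u)
```

```text
[484.26779537 249.64156276 300.94275628] [ 1.74390519e-01  9.84675474e-01 -1.18590801e-03 -8.66890557e-04]
band px [571 234] [639 303]
[[322.96693475  90.31045327]]
```

View pics/w3.png

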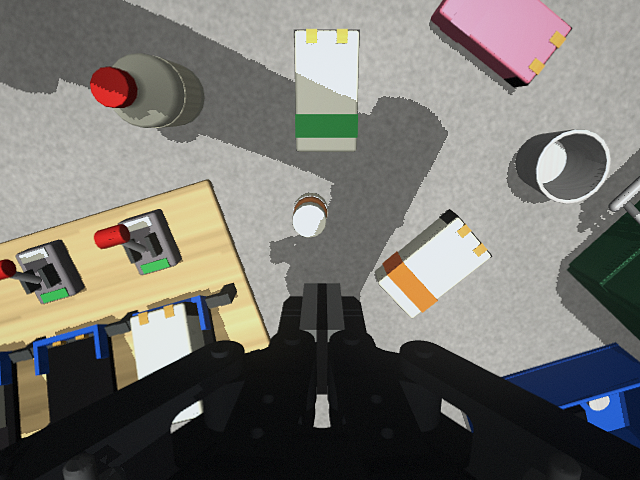

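The green pack is clear: its top corners are (295,30), (360,30), (357,150), (297,150) and the jar is at (310,215). I'll also triangulate the bay height from w1 and w3.

Run:
```python
from h import *
c=cam('wrist');s=arm.read_state()
P=np.array([plane(c,u,36)[:2] for u in ((295,30),(360,30),(357,150),(297,150))])
print(P.round(1),P.mean(0),[np.linalg.norm(P[i]-P[i-1]).round(1) for i in range(4)])
d=(P[2]+P[3]-P[0]-P[1]);print('yaw',np.degrees(np.arctan2(d[1],d[0])))
print('jar',plane(c,(310,220),60))
# hand-eye -> w1 camera
Rt=Ro.from_quat(s['ee_rot']).as_matrix();Rc=c[2]@Rt   # cam<-tool
tc=c[2]@s['position']+c[3]
R1=Ro.from_quat([2.98848212e-02,9.99553297e-01,-5.04665570e-05,-3.19507575e-04]).as_matrix()
R=Rc@R1.T; t=tc-R@np.array([483.17,-70.31,300.09]);c1=[c[0],c[1],R,t]
print(-R.T@t)
for f,w in(('w1',(270,380,230,260)),('w3',(0,220,290,370))):
    im=cv2.imread(f'pics/{f}.png');h=cv2.cvtColor(im,cv2.COLOR_BGR2HSV);H,S,V=[h[...,i].astype(int) for i in range(3)]
    m=np.zeros(H.shape,np.uint8);x0,x1,y0,y1=w;m[y0:y1,x0:x1]=((H>100)&(H<125)&(S>120)&(V>50))[y0:y1,x0:x1]
    for q in cv2.findContours(m,0,1)[0]:
        if cv2.contourArea(q)>30: print(f,cv2.approxPolyDP(q,2,True)[:,0].tolist())
im=cv2.imread('pics/w3.png');a=cv2.resize(im[280:400,0:240],(800,400),interpolation=cv2.INTER_CUBIC)
cv2.imwrite('pics/w3c.png',a)
for n,a,b in(('lipR',(287,242),(35,348)),('lipL',(363,242),(104,326))): 
    X,e=two(c1,a,c,b);print(n,toR(X).round(1),e)
```

```text
[[341.6 275.9]
 [361.9 331.4]
 [462.8 294.3]
 [442.6 238.9]] [402.21686016 285.12269183] [np.float64(107.6), np.float64(59.1), np.float64(107.5), np.float64(58.9)]
yaw -20.14089043276427
jar [507.8655977  228.82886265  60.        ]
[412.85549633 -65.5764838  441.56682446]
w1 [[286, 245], [287, 259], [291, 259], [292, 248], [306, 247], [357, 248], [358, 259], [363, 259], [362, 242], [287, 242]]
w3 [[0, 352], [0, 369], [1, 366], [2, 369], [10, 369], [10, 359], [4, 354], [9, 352]]
w3 [[105, 325], [99, 325], [99, 340], [97, 325], [34, 341], [35, 369], [39, 369], [40, 359], [41, 368], [48, 369], [46, 345], [53, 341], [73, 338], [81, 333], [94, 334], [96, 358], [108, 356], [106, 333], [103, 330]]
w3 [[172, 303], [195, 302], [201, 329], [210, 328], [203, 299], [205, 296]]
lipR [-22.  -37.   48.3] 6.692489412184282
lipL [-20.3  40.9  39. ] 4.215846803512796
```

Run:
```python
from h import *
c=cam('wrist');s=arm.read_state()
Rt=Ro.from_quat(s['ee_rot']).as_matrix();Rc=c[2]@Rt;tc=c[2]@s['position']+c[3]
R1=Ro.from_quat([2.98848212e-02,9.99553297e-01,-5.04665570e-05,-3.19507575e-04]).as_matrix()
R=Rc@R1.T; t=tc-R@np.array([483.17,-70.31,300.09]);c1=[c[0],c[1],R,t]
for n,a,b in(('lipR',(287,242),(34,341)),('lipL',(363,242),(104.5,324.5)),('inR',(292,248.5),(46.5,345)),('inL',(357,248.5),(94,333.5)),('gripL',(464,153),(112,237))): 
    X,e=two(c1,a,c,b);print(n,toR(X).round(1),round(e,1))
cs=cam('scene')
for zo in(55,60,65,70,75):
    q=[]
    for x,y,z in ((-55,34,14),(-55,-34,14),(58,17,0),(58,-17,0),(58,0,0)):
        q.append(rk(34+x*.866-z*.5,1+y,zo+x*.5+z*.866))
    print(zo,'w1',proj(c1,q[:2]).round(0).tolist(),'w3',proj(c,q[:2]).round(0).tolist(),'scene',proj(cs,q).round(0).tolist())
rel([402.2,285.1,160],down(69.86)); rel([402.2,285.1,8],down(69.86))
```

```text
lipR [-25.2 -37.3  45.5] 1.0
lipL [-20.5  41.   37.5] 2.8
inR [-14.8 -33.   38.1] 0.7
inL [-17.7  33.9  49.2] 2.2
gripL [-117.   120.9   84.9] 1.3
55 w1 [[357.0, 244.0], [292.0, 244.0]] w3 [[98.0, 326.0], [43.0, 341.0]] scene [[280.0, 270.0], [253.0, 274.0], [279.0, 289.0], [264.0, 291.0], [272.0, 290.0]]
60 w1 [[358.0, 245.0], [291.0, 245.0]] w3 [[96.0, 328.0], [40.0, 343.0]] scene [[280.0, 268.0], [253.0, 272.0], [279.0, 288.0], [264.0, 290.0], [271.0, 289.0]]
65 w1 [[358.0, 247.0], [291.0, 247.0]] w3 [[93.0, 330.0], [37.0, 346.0]] scene [[280.0, 267.0], [253.0, 271.0], [279.0, 286.0], [264.0, 288.0], [271.0, 287.0]]
70 w1 [[359.0, 249.0], [291.0, 249.0]] w3 [[91.0, 333.0], [34.0, 348.0]] scene [[280.0, 265.0], [253.0, 269.0], [278.0, 285.0], [264.0, 287.0], [271.0, 286.0]]
75 w1 [[359.0, 250.0], [290.0, 250.0]] w3 [[88.0, 335.0], [31.0, 351.0]] scene [[280.0, 264.0], [253.0, 268.0], [278.0, 283.0], [264.0, 285.0], [271.0, 284.0]]
pos [484.2 249.3 301.5] shift [ 89.2   5.6 141.6] turn [-0.002 -0.001  0.001]
pos [484.2 249.3 301.5] shift [ 89.1   5.9 293.6] turn [-0.002 -0.001  0.001]
```

Run:
```python
from h import *
b=cv2.imread('pics/s2.png');cv2.imwrite('pics/s2c.png',cv2.resize(b[235:335,180:360],(792,440),interpolation=cv2.INTER_CUBIC))
```

```text
(no output)
```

View pics/s2c.png

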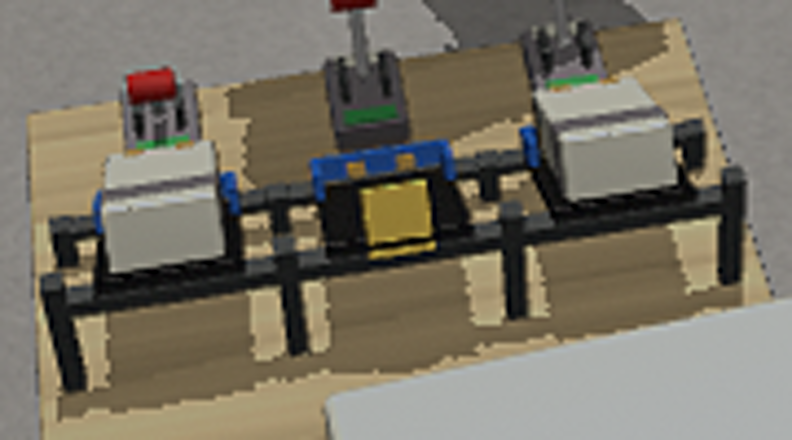

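Scene crop: lip top corners are near (252,271) and (282,267) in the full image, so the bay origin z is about 65–67. The yellow tab stands at the rear edge. Now grasp the pack, whose measured top is 108x59 at yaw -20°.

Call:
servo_tool([
  [[85, 89, 6, 45, 0, 0, 0], [85, 89, 6, 95, 0, 0, 0], [85, 89, 6, 142, 0, 0, 0], [85, 89, 6, 180, 0, 0, 0], [85, 89, 6, 220, 0, 0, 0], [85, 89, 6, 255, 0, 0, 0], [85, 89, 6, 280, 0, 0, 0], [85, 89, 6, 293, 0, 0, 0], [85, 89, 6, 293, 0, 0, 0]],
])

```text
clock: 7.08
position: [402.8, 285.7, 9.2]
ee_rot: [0.174, 0.985, -0.0, -0.0]
contact_force: [0.5, 1.0, 0.1]
gripper_width: 84.9
grasp_force: 0.0
```

Call:
servo_tool([
  [[50, 0, 0, 0, 0, 0, 0], [50, 0, 0, 0, 0, 0, 0], [50, 0, 0, 0, 0, 0, 0], [50, 0, 0, 0, 0, 0, 0], [50, 0, 0, 0, 0, 0, 0], [50, 0, 0, 0, 0, 0, 0]],
])

```text
clock: 7.82
position: [403.1, 286.4, 10.7]
ee_rot: [0.174, 0.985, 0.0, 0.0]
contact_force: [-1.0, -1.9, 5.3]
gripper_width: 58.9
grasp_force: 66.6
```

Call:
servo_tool([
  [[50, 0, 0, -20, 0, 0, 0], [50, 0, 0, -60, 0, 0, 0], [50, 0, 0, -110, 0, 0, 0], [50, 0, 0, -160, 0, 0, 0], [50, 0, 0, -210, 0, 0, 0], [50, 0, 0, -250, 0, 0, 0], [50, 0, 0, -250, 0, 0, 0], [50, 0, 0, -250, 0, 0, 0]],
])

```text
clock: 8.82
position: [401.8, 285.7, 258.3]
ee_rot: [0.174, 0.985, -0.0, -0.001]
contact_force: [-0.7, 0.3, -3.4]
gripper_width: 58.9
grasp_force: 65.8
```

Run:
```python
from h import *
s=arm.read_state();print(s['position'],s['ee_rot'],s['gripper_width'],s['contact_force'])
im,c=shot('wrist','w4.png')
# expected pack corners (contacts end): tool x=+55 -> pack -x ; heights
R=Ro.from_quat(s['ee_rot']).as_matrix()
for z in (10-36,10):
    print(z,[proj(c,[s['position']+R@np.array([55,y,z])])[0].round(0).tolist() for y in(-30,30)])
# bay targets
D=down(86.64); tilt=Ro.from_rotvec(RY*np.radians(-30)).as_matrix()
Rb=tilt@D; print('plate normal',-Rb[:,2], 'toolx',Rb[:,0])
ex=RX*np.cos(np.pi/6)+np.array([0,0,.5]); n=-RX*.5+np.array([0,0,np.cos(np.pi/6)])
o=rk(34,1,66)
rel(o+n*150+ex*2,Rb)
```

```text
[401.84058871 285.65424593 258.32289302] [ 1.74462412e-01  9.84663314e-01 -4.48993549e-04 -9.06975573e-04] 58.87977951943373 [-0.65476416  0.29663981 -3.40123949]
-26 [[213.0, 170.0], [426.0, 170.0]]
10 [[238.0, 157.0], [402.0, 157.0]]
plate normal [-0.49914049  0.02930473  0.8660254 ] toolx [-0.8645367   0.05075728 -0.5       ]
pos [401.8 285.5 257.8] shift [-237.1 -290.9   61.2] turn [-0.079 -0.522 -0.285]
```

View pics/w4.png

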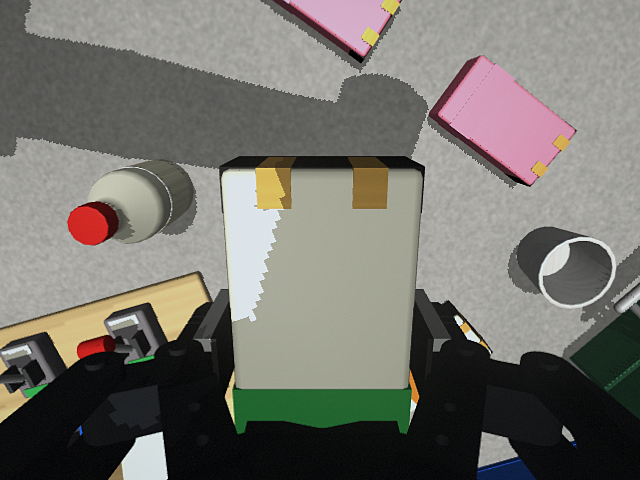

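The pack sits centred in the grip (contacts edge at row 170 as predicted, columns 220–424), with its underside 10 mm beyond the TCP. Swing over first, then tilt.

```bash
cat >> h.py <<'E'
ex=RX*np.cos(np.pi/6)+np.array([0,0,.5]); n=-RX*.5+np.array([0,0,np.cos(np.pi/6)])
Rb=Ro.from_rotvec(RY*np.radians(-30)).as_matrix()@down(86.64)
o=rk(34,1,66)
def bay():
    s=arm.read_state();d=s['position']-o;R=Ro.from_quat(s['ee_rot']).as_matrix()
    print('bay x,y,z',(d@ex).round(1),(d@RY).round(1),(d@n).round(1),'roterr(tool)',Ro.from_matrix(R.T@Rb).as_rotvec().round(3),'F',s['contact_force'].round(1),s['gripper_width'])
E
python3 - <<'E'
from h import *
X=o+n*150+ex*2; X[2]=258; rel(X,down(86.64))
E
```

```text
pos [401.8 285.5 257.8] shift [-2.37e+02 -2.91e+02  1.00e-01] turn [-0.002 -0.002 -0.292]
```

Call:
servo_tool([
  [[50, -40, -49, 0, 0, 0, -0.05], [50, -80, -98, 0, 0, 0, -0.1], [50, -120, -147, 0, 0, 0, -0.15], [50, -160, -196, 0, 0, 0, -0.2], [50, -200, -245, 0, 0, 0, -0.25], [50, -237, -291, 0, 0, 0, -0.292], [50, -237, -291, 0, 0, 0, -0.292], [50, -237, -291, 0, 0, 0, -0.292], [50, -237, -291, 0, 0, 0, -0.292]],
])

```text
clock: 10.0
position: [525.1, -67.3, 258.7]
ee_rot: [0.028, 1.0, 0.0, -0.001]
contact_force: [-0.2, -0.2, -1.9]
gripper_width: 58.9
grasp_force: 66.0
```

Run:
```python
from h import *
bay();rel(o+n*120+ex*2,Rb)
```

```text
bay x,y,z 33.4 2.0 203.2 roterr(tool) [ 0.001 -0.525  0.002] F [-0.2 -0.2 -1.9] 58.883339221247255
pos [525.1 -67.3 258.7] shift [-14.6  -2.   87.8] turn [ 0.001 -0.525  0.002]
```

Call:
servo_tool([
  [[50, -5, -1, 20, 0, -0.13, 0], [50, -10, -2, 40, 0, -0.26, 0], [50, -15, -2, 60, 0, -0.39, 0], [50, -15, -2, 80, 0, -0.525, 0], [50, -15, -2, 88, 0, -0.525, 0], [50, -15, -2, 88, 0, -0.525, 0], [50, -15, -2, 88, 0, -0.525, 0], [50, -15, -2, 88, 0, -0.525, 0]],
])

```text
clock: 11.0
position: [543.2, -72.0, 181.8]
ee_rot: [0.027, 0.967, -0.004, 0.255]
contact_force: [-0.3, -0.1, -2.1]
gripper_width: 58.4
grasp_force: 67.8
```

Run:
```python
from h import *
bay()
im,c=shot('wrist','w5.png')
for zo in(-4,0,4):
  print(zo,proj(c,[o+[0,0,zo]+ex*x+RY*y+n*z for x,y,z in((-55,34,14),(-55,-34,14))]).round(0).tolist())
```

```text
bay x,y,z 10.8 -1.7 127.5 roterr(tool) [ 0.007 -0.009  0.001] F [-0.3 -0.1 -2.1] 58.42641148396156
-4 [[378.0, 120.0], [267.0, 120.0]]
0 [[379.0, 124.0], [266.0, 123.0]]
4 [[379.0, 127.0], [266.0, 127.0]]
```

View pics/w5.png

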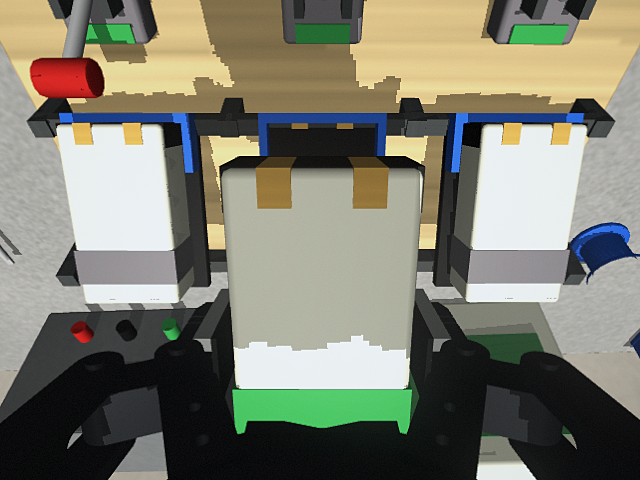

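The view shows lip inner edge near row 123 with inner corners at about (268,123) and (378,123), as predicted, and the neighbouring packs seated. I'll check the numbers.

```bash
cat > m5.py <<'E'
from h import *
im=cv2.imread('pics/w5.png');c=cam('wrist')
h=cv2.cvtColor(im,cv2.COLOR_BGR2HSV);H,S,V=[h[...,i].astype(int) for i in range(3)]
m=(H>100)&(H<125)&(S>120)&(V>50)
for u in(280,300,320,340,360):
    r=np.where(m[100:150,u])[0]+100;print(u,r.min(),r.max())
for v in(132,140,148):
    r=np.where(m[v,250:400])[0]+250;print(v,r[r<322].min(),r[r<322].max(),r[r>322].min(),r[r>322].max())
w=(V>150)&(S<60)
for u in(105,500+40):
    r=np.where(w[100:330,u])[0]+100;print('grey',u,r.min(),r.max())
for v in(180,220):
    print('greycols',v,[ (q.min(),q.max()) for q in (np.where(w[v,50:200])[0]+50,np.where(w[v,440:600])[0]+440)])
P=lambda x,y,z:proj(c,[o+ex*x+RY*y+n*z])[0].round(1).tolist()
print('lip in/out guess',P(-55,0,14),P(-65,0,14),'cheek',P(-40,34,14),P(-40,-34,14))
for y in(120,-120): print('grey',P(-55,y,36),P(55,y,36),P(0,y+30,36),P(0,y-30,36))
bay();rel(o+n*32+ex*1,Rb)
E
python3 m5.py
```

```text
280 113 122
300 113 122
320 113 122
340 113 122
360 113 122
132 258 268 375 385
140 259 269 375 385
148 260 269 374 384
grey 105 125 310
grey 540 125 306
greycols 180 [(np.int64(50), np.int64(166)), (np.int64(478), np.int64(599))]
greycols 220 [(np.int64(50), np.int64(170)), (np.int64(473), np.int64(599))]
lip in/out guess [322.9, 124.3] [323.0, 107.1] cheek [378.1, 149.5] [267.6, 149.5]
grey [538.9, 125.3] [513.7, 305.8] [575.8, 221.0] [475.2, 221.1]
grey [106.2, 125.1] [131.2, 306.8] [170.4, 221.5] [68.4, 221.6]
bay x,y,z 10.4 -1.9 127.4 roterr(tool) [ 0.007 -0.01   0.001] F [ 0.1  0.1 -2.9] 58.69069358606389
pos [542.9 -72.2 181.5] shift [ 8.5  1.2 95.5] turn [ 0.007 -0.01   0.001]
```

The model agrees with the view to within about 1 mm: grey packs at rows 125–306 as predicted, bay centre about -0.6 in y. Descend along the plate normal in steps.

Call:
servo_tool([
  [[50, 8, 1, 25, 0.007, -0.01, 0], [50, 8, 1, 50, 0.007, -0.01, 0], [50, 8, 1, 70, 0.007, -0.01, 0], [50, 8, 1, 85, 0.007, -0.01, 0], [50, 8, 1, 90, 0.007, -0.01, 0], [50, 8, 1, 90, 0.007, -0.01, 0], [50, 8, 1, 90, 0.007, -0.01, 0]],
])

```text
clock: 11.92
position: [587.1, -87.7, 124.8]
ee_rot: [0.023, 0.972, 0.013, 0.234]
contact_force: [-0.7, -0.1, -2.5]
gripper_width: 58.7
grasp_force: 67.8
```

Run:
```python
from h import *
bay();print(arm.read_state()['joints'].round(3));rel(o+n*14+ex*2-RY*1,Rb)
```

```text
bay x,y,z 21.1 -14.8 55.7 roterr(tool) [ 0.042 -0.053  0.001] F [-0.7 -0.1 -2.5] 58.739507761091275
[ 0.136  0.27  -0.677  0.295 -0.161 -2.035]
pos [587.1 -87.7 124.8] shift [16.8 12.  43.2] turn [ 0.042 -0.053  0.001]
```

Joint 5 hits its limit (-0.16), so a perpendicular hold can't reach 30° here. I'll set the pack back where it lay and regrasp with the tool pitched 16° about the pack's y axis, so placement needs a tool tilt of only 14°.

Run:
```python
from h import *
rel([525,-67,270],down(86.64))
```

```text
pos [587.1 -87.7 124.8] shift [  -9.6   23.6 -157.2] turn [0.041 0.471 0.012]
```

Call:
servo_tool([
  [[50, 0, 5, -40, 0, 0, 0], [50, 0, 10, -80, 0, 0, 0], [50, -3, 18, -120, 0.01, 0.12, 0], [50, -6, 24, -157, 0.02, 0.24, 0.01], [50, -10, 24, -157, 0.03, 0.36, 0.01], [50, -10, 24, -157, 0.041, 0.471, 0.012], [50, -10, 24, -157, 0.041, 0.471, 0.012], [50, -10, 24, -157, 0.041, 0.471, 0.012], [50, -10, 24, -157, 0.041, 0.471, 0.012]],
])

```text
clock: 13.05
position: [524.9, -66.9, 269.8]
ee_rot: [0.03, 1.0, 0.0, 0.0]
contact_force: [0.5, -0.2, -2.6]
gripper_width: 58.7
grasp_force: 67.8
```

Run:
```python
from h import *
rel([402,285.5,258],down(69.86));print(arm.read_state()['joints'].round(2))
```

```text
pos [524.9 -66.9 269.8] shift [143.5 344.5  11.9] turn [ 0.    -0.     0.292]
[ 0.18  0.19 -0.16 -0.   -1.21 -1.81]
```

Call:
servo_tool([
  [[50, 24, 57, 2, 0, 0, 0.05], [50, 48, 114, 4, 0, 0, 0.1], [50, 72, 171, 6, 0, 0, 0.15], [50, 96, 228, 8, 0, 0, 0.2], [50, 120, 285, 10, 0, 0, 0.25], [50, 143, 344, 12, 0, 0, 0.292], [50, 143, 344, 12, 0, 0, 0.292], [50, 143, 344, 12, 0, 0, 0.292]],
])

```text
clock: 14.05
position: [402.8, 284.8, 257.8]
ee_rot: [0.174, 0.985, -0.0, -0.0]
contact_force: [-0.6, -1.2, -2.3]
gripper_width: 59.0
grasp_force: 67.8
```

Call:
servo_tool([
  [[50, 0, 0, 50, 0, 0, 0], [50, 0, 0, 100, 0, 0, 0], [50, 0, 0, 150, 0, 0, 0], [50, 0, 0, 190, 0, 0, 0], [50, 0, 0, 220, 0, 0, 0], [50, 0, 0, 235, 0, 0, 0], [50, 0, 0, 243, 0, 0, 0], [50, 0, 0, 246, 0, 0, 0], [50, 0, 0, 246, 0, 0, 0]],
])

```text
clock: 15.18
position: [403.7, 285.2, 12.3]
ee_rot: [0.175, 0.985, 0.001, -0.0]
contact_force: [-0.5, -0.1, -2.0]
gripper_width: 58.6
grasp_force: 67.7
```

Run:
```python
from h import *
s=arm.read_state();print(s['position'],s['ee_rot'],s['contact_force'])
```

```text
[403.66253735 285.19085496  12.34911436] [ 1.74975017e-01  9.84572714e-01  5.46951175e-04 -1.20254983e-04] [-0.52397939 -0.10996674 -2.03514996]
```

Call:
servo_tool([
  [[50, 0, 0, 2, 0, 0, 0], [50, 0, 0, 2, 0, 0, 0], [76, 0, 0, 2, 0, 0, 0], [76, 0, 0, 2, 0, 0, 0], [76, 0, 0, 2, 0, 0, 0], [76, 2.6, 0, 1.8, 0, 0.14, 0], [76, 5.2, 0, 1.5, 0, 0.28, 0], [76, 5.2, 0, 1.5, 0, 0.28, 0], [76, 5.2, 0, 1.5, 0, 0.28, 0]],
])

```text
clock: 16.3
position: [397.7, 286.2, 9.9]
ee_rot: [0.173, 0.975, 0.024, -0.138]
contact_force: [-0.2, -0.3, -0.1]
gripper_width: 76.5
grasp_force: 0.0
```

Call:
servo_tool([
  [[50, 0, 0, 0, 0, 0, 0], [50, 0, 0, 0, 0, 0, 0], [50, 0, 0, 0, 0, 0, 0], [50, 0, 0, 0, 0, 0, 0], [50, 0, 0, 0, 0, 0, 0]],
])

```text
clock: 16.92
position: [397.8, 287.3, 10.7]
ee_rot: [0.173, 0.975, 0.024, -0.138]
contact_force: [-2.3, 2.6, 6.5]
gripper_width: 59.1
grasp_force: 67.0
```

Run:
```python
from h import *
s=arm.read_state();print(s['position'],s['ee_rot'],s['contact_force'],s['gripper_width'])
R=Ro.from_quat(s['ee_rot']).as_matrix();
rel(s['position']+[0,0,250],down(69.86))
```

```text
[397.79075563 287.31330315  10.67035786] [ 0.17283011  0.97489864  0.02448662 -0.1382129 ] [-2.33371009  2.61182937  6.54892931] 59.056548380333645
pos [397.8 287.3  10.7] shift [  69.5   -0.  -240.1] turn [-0.    -0.282  0.001]
```

Call:
servo_tool([
  [[50, 5, 0, -19, 0, 0, 0], [50, 17, 0, -58, 0, 0, 0], [50, 30, 0, -106, 0, 0, 0], [50, 44, 0, -154, 0, 0, 0], [50, 58, 0, -200, 0, 0, 0], [50, 70, 0, -240, 0, 0, 0], [50, 70, 0, -240, 0, 0, 0], [50, 70, 0, -240, 0, 0, 0]],
])

```text
clock: 17.92
position: [396.7, 286.6, 258.5]
ee_rot: [0.174, 0.975, 0.023, -0.139]
contact_force: [-0.2, -0.6, -3.0]
gripper_width: 58.8
grasp_force: 66.5
```

```bash
cat >> h.py <<'E'
Rp=Rb@Ro.from_rotvec([0,.282,0]).as_matrix()
def bayp():
    s=arm.read_state();d=s['position']-o;R=Ro.from_quat(s['ee_rot']).as_matrix()
    print('bay x,y,z',(d@ex).round(1),(d@RY).round(1),(d@n).round(1),'roterr',Ro.from_matrix(R.T@Rp).as_rotvec().round(3),'F',s['contact_force'].round(1),s['gripper_width'].round(1),'j5',s['joints'][4].round(2))
E
python3 - <<'E'
from h import *
s=arm.read_state();print(s['position'],s['contact_force'])
im,c=shot('wrist','w6.png')
R=Ro.from_quat(s['ee_rot']).as_matrix();Rk=R@Ro.from_rotvec([0,-.282,0]).as_matrix() # pack: x=-Rk[:,0], z=-Rk[:,2], y=Rk y
o_p=s['position']-(-Rk[:,0]*-6.1+Rk[:,1]*-.1-Rk[:,2]*10.7)
P=lambda x,y,z:proj(c,[o_p-Rk[:,0]*x+Rk[:,1]*y-Rk[:,2]*z])[0].round(1).tolist()
print('pred top edge',P(-55,-30,36),P(-55,30,36),'bot',P(-55,0,0),'band',P(25,0,36),P(40,0,36))
h=cv2.cvtColor(im,cv2.COLOR_RGB2HSV);H,S,V=[h[...,i].astype(int) for i in range(3)]
for u in(310,320,330): print(u,[(r,tuple(im[r,u])) for r in range(60,250) if np.abs(im[r,u].astype(int)-im[r-1,u]).sum()>60][:8])
v=int(P(-40,0,36)[1]);print(v,P(-40,-30,36),P(-40,30,36),[(u,tuple(im[v,u])) for u in range(150,500) if np.abs(im[v,u].astype(int)-im[v,u-1]).sum()>60])
X=o+n*150;X=o+n*170+ex*(0);X[2]=258;rel(X,down(86.64));print(X)
E
```

```text
[396.69610738 286.63753466 258.48152116] [-0.17682367 -0.55014178 -2.98805362]
pred top edge [226.4, 165.6] [414.2, 165.6] bot [320.6, 179.7] band [320.3, 415.7] [320.3, 462.4]
310 [(110, (np.uint8(136), np.uint8(69), np.uint8(84))), (111, (np.uint8(56), np.uint8(31), np.uint8(34))), (120, (np.uint8(87), np.uint8(91), np.uint8(88))), (128, (np.uint8(172), np.uint8(171), np.uint8(167))), (167, (np.uint8(3), np.uint8(4), np.uint8(5))), (168, (np.uint8(45), np.uint8(44), np.uint8(41))), (169, (np.uint8(105), np.uint8(106), np.uint8(95))), (170, (np.uint8(132), np.uint8(132), np.uint8(118)))]
320 [(60, (np.uint8(164), np.uint8(120), np.uint8(145))), (61, (np.uint8(198), np.uint8(152), np.uint8(179))), (116, (np.uint8(188), np.uint8(93), np.uint8(115))), (117, (np.uint8(105), np.uint8(55), np.uint8(65))), (118, (np.uint8(49), np.uint8(26), np.uint8(31))), (126, (np.uint8(91), np.uint8(85), np.uint8(84))), (134, (np.uint8(175), np.uint8(174), np.uint8(171))), (167, (np.uint8(8), np.uint8(7), np.uint8(7)))]
330 [(121, (np.uint8(207), np.uint8(131), np.uint8(155))), (123, (np.uint8(149), np.
[... 634 characters left out ...]
(413, (np.uint8(170), np.uint8(170), np.uint8(165))), (432, (np.uint8(96), np.uint8(94), np.uint8(93))), (433, (np.uint8(179), np.uint8(179), np.uint8(173))), (434, (np.uint8(97), np.uint8(96), np.uint8(94))), (443, (np.uint8(83), np.uint8(68), np.uint8(72))), (444, (np.uint8(67), np.uint8(38), np.uint8(44))), (457, (np.uint8(81), np.uint8(47), np.uint8(55))), (458, (np.uint8(170), np.uint8(119), np.uint8(145))), (459, (np.uint8(213), np.uint8(160), np.uint8(190))), (462, (np.uint8(187), np.uint8(128), np.uint8(153))), (463, (np.uint8(204), np.uint8(152), np.uint8(180)))]
pos [396.6 286.5 258.1] shift [-222.5 -293.3  -63.6] turn [ 0.038 -0.282 -0.292]
[512.74627905 -68.51263674 258.        ]
```

Run:
```python
from h import *
X=o+n*190-ex*5; rel(X,Rp);print(X)
```

```text
pos [396.6 286.5 258.1] shift [-217.7 -297.3  -31. ] turn [ 0.002 -0.522 -0.297]
[498.44078569 -67.67275579 228.04482672]
```

Call:
servo_tool([
  [[50, -36, -50, -5, 0, -0.087, -0.05], [50, -72, -100, -10, 0, -0.174, -0.1], [50, -108, -150, -15, 0, -0.26, -0.15], [50, -145, -200, -20, 0, -0.35, -0.2], [50, -182, -250, -26, 0, -0.44, -0.25], [50, -218, -297, -31, 0.002, -0.522, -0.297], [50, -218, -297, -31, 0.002, -0.522, -0.297], [50, -218, -297, -31, 0.002, -0.522, -0.297], [50, -218, -297, -31, 0.002, -0.522, -0.297]],
])

```text
clock: 19.1
position: [500.2, -65.7, 229.2]
ee_rot: [0.028, 0.992, -0.002, 0.122]
contact_force: [0.2, 0.3, -2.6]
gripper_width: 58.7
grasp_force: 66.5
```

Run:
```python
from h import *
bayp()
for z in(100,50,30):rel(o+n*z-ex*4-RY*.9,Rp)
```

```text
Traceback (most recent call last):
  File "h.py", line 39, in bayp
    print('bay x,y,z',(d@ex).round(1),(d@RY).round(1),(d@n).round(1),'roterr',Ro.from_matrix(R.T@Rp).as_rotvec().round(3),'F',s['contact_force'].round(1),s['gripper_width'].round(1),'j5',s['joints'][4].round(2))
                                                                                                                                                          ^^^^^^^^^^^^^^^^^^^^^^^^
AttributeError: 'float' object has no attribute 'round'
```

```bash
sed -i "s/s\['gripper_width'\].round(1),'j5',s\['joints'\]\[4\].round(2)/s['gripper_width'],'j5',s['joints'][4]/" h.py
python3 - <<'E'
from h import *
bayp()
for z in(100,50,30):rel(o+n*z-ex*4-RY*.9,Rp)
E
```

```text
bay x,y,z -3.0 2.1 190.2 roterr [0.004 0.003 0.002] F [ 0.2  0.3 -2.6] 58.65414366096911 j5 -0.7915696277892463
pos [500.2 -65.7 229.2] shift [-23.9  -3.4  86.9] turn [0.004 0.003 0.002]
pos [500.2 -65.7 229.2] shift [-37.7  -3.6 135. ] turn [0.004 0.003 0.002]
pos [500.2 -65.7 229.2] shift [-43.2  -3.6 154.2] turn [0.004 0.003 0.002]
```

Call:
servo_tool([
  [[50, -8, -1, 29, 0, 0, 0], [50, -16, -2, 58, 0, 0, 0], [50, -24, -3, 87, 0.004, 0.003, 0.002], [50, -31, -3.6, 111, 0.004, 0.003, 0.002], [50, -38, -3.6, 135, 0.004, 0.003, 0.002], [50, -41, -3.6, 147, 0.004, 0.003, 0.002], [50, -43, -3.6, 154, 0.004, 0.003, 0.002], [50, -43, -3.6, 154, 0.004, 0.003, 0.002], [50, -43, -3.6, 154, 0.004, 0.003, 0.002]],
])

```text
clock: 20.23
position: [579.1, -74.2, 91.5]
ee_rot: [0.03, 0.992, -0.004, 0.121]
contact_force: [0.1, 0.5, -2.7]
gripper_width: 58.8
grasp_force: 66.6
```

Run:
```python
from h import *
bayp()
im,c=shot('wrist','w7.png')
h=cv2.cvtColor(im,cv2.COLOR_RGB2HSV);H,S,V=[h[...,i].astype(int) for i in range(3)]
m=(H>100)&(H<125)&(S>120)&(V>50)
for u in(260,290,320,350,380):
    r=np.where(m[50:250,u])[0]+50;print(u,r.min() if len(r) else 0,r.max() if len(r) else 0)
print('pred lip',proj(c,[o-ex*55+n*14+RY*y for y in(-34,0,34)]).round(0).tolist())
for z in(20,13,10):rel(o+n*z-ex*4.5-RY*.9,Rp)
```

```text
bay x,y,z -3.1 -1.8 31.3 roterr [-0.     0.002 -0.002] F [ 0.1  0.5 -2.7] 58.840675371438635 j5 -0.46908923396309243
260 162 166
290 162 163
320 162 166
350 162 163
380 162 163
pred lip [[245.0, 176.0], [325.0, 176.0], [405.0, 176.0]]
pos [579.1 -74.3  91.6] shift [-1.8  1.  11.3] turn [-0.     0.002 -0.002]
pos [579.1 -74.3  91.6] shift [-3.7  1.  18. ] turn [-0.     0.002 -0.002]
pos [579.1 -74.3  91.6] shift [-4.6  1.  20.9] turn [-0.     0.002 -0.002]
```

Call:
servo_tool([
  [[50, -0.8, 0.5, 4, 0, 0, 0], [50, -1.4, 1, 8, 0, 0, 0], [50, -2, 1, 11, 0, 0, 0], [50, -2.6, 1, 13.5, 0, 0, 0], [50, -3.2, 1, 16, 0, 0, 0], [50, -3.2, 1, 16, 0, 0, 0]],
])

```text
clock: 21.02
position: [585.9, -73.8, 75.6]
ee_rot: [0.03, 0.992, -0.004, 0.121]
contact_force: [0.4, 0.1, -2.3]
gripper_width: 59.0
grasp_force: 66.6
```

Run:
```python
from h import *
bayp()
rel(o+n*10-ex*5-RY*.9,Rp)
```

```text
bay x,y,z -5.3 -1.0 14.2 roterr [-0.001  0.    -0.002] F [ 0.4  0.1 -2.3] 58.97216248386183 j5 -0.4368352409851341
pos [585.9 -73.8  75.6] shift [-1.4  0.1  3.9] turn [-0.001  0.    -0.002]
```

Call:
servo_tool([
  [[50, -0.3, 0, 1, 0, 0, 0], [50, -0.6, 0, 2, 0, 0, 0], [50, -0.9, 0, 3, 0, 0, 0], [50, -0.9, 0, 3, 0, 0, 0]],
])

```text
clock: 21.52
position: [587.5, -73.9, 73.2]
ee_rot: [0.03, 0.992, -0.004, 0.121]
contact_force: [0.3, -0.2, -2.7]
gripper_width: 59.0
grasp_force: 66.6
```

Call:
servo_tool([
  [[50, -0.3, 0, 1, 0, 0, 0], [50, -0.3, 0, 1, 0, 0, 0]],
])

```text
clock: 21.78
position: [587.7, -74.0, 72.9]
ee_rot: [0.03, 0.992, -0.004, 0.121]
contact_force: [-4.5, 1.0, 3.8]
gripper_width: 58.8
grasp_force: 67.2
```

Run:
```python
from h import *
bayp()
```

```text
bay x,y,z -5.1 -1.0 10.9 roterr [-0.001  0.001 -0.002] F [-4.5  1.   3.8] 58.816978245838726 j5 -0.43098936169772184
```

Contact shows at the predicted height, so the pack is flat on the plate. Slide it down to the lip and release.

Call:
servo_tool([
  [[50, 0.5, 0, 0.1, 0, 0, 0], [50, 1.0, 0, 0.2, 0, 0, 0], [50, 1.5, 0, 0.3, 0, 0, 0], [50, 1.5, 0, 0.3, 0, 0, 0]],
])

```text
clock: 22.28
position: [587.8, -73.9, 72.9]
ee_rot: [0.03, 0.992, -0.004, 0.122]
contact_force: [-2.3, -0.4, 4.6]
gripper_width: 58.5
grasp_force: 67.5
```

Call:
servo_tool([
  [[74, 0, 0, 0, 0, 0, 0], [74, 0, 0, 0, 0, 0, 0], [74, 0, 0, 0, 0, 0, 0], [74, 0, 0, 0, 0, 0, 0], [74, 0, 0, 0, 0, 0, 0]],
])

```text
clock: 22.9
position: [586.7, -73.9, 71.6]
ee_rot: [0.03, 0.992, -0.004, 0.121]
contact_force: [0.8, 0.7, 0.7]
gripper_width: 73.8
grasp_force: 0.0
```

Run:
```python
from h import *
bayp();s=arm.read_state()
rel(o+n*130-ex*5,Rp)
```

```text
bay x,y,z -6.6 -1.0 10.3 roterr [-0.001  0.001 -0.002] F [0.8 0.7 0.7] 73.75115614561138 j5 -0.4262991843897739
pos [586.7 -73.9  71.6] shift [  31.7    0.9 -115.5] turn [-0.001  0.001 -0.002]
```

Call:
servo_tool([
  [[74, 5, 0, -18, 0, 0, 0], [74, 13, 0, -48, 0, 0, 0], [74, 23, 0, -84, 0, 0, 0], [74, 32, 0, -115, 0, 0, 0], [74, 32, 0, -115, 0, 0, 0], [74, 32, 0, -160, 0, 0, 0], [20, 32, 0, -160, 0, 0, 0], [0, 32, 0, -160, 0, 0, 0], [0, 32, 0, -160, 0, 0, 0]],
])

```text
clock: 24.02
position: [516.7, -69.7, 217.9]
ee_rot: [0.03, 0.992, -0.004, 0.119]
contact_force: [-0.2, -0.3, 0.1]
gripper_width: 19.6
grasp_force: 0.0
```

```bash
cat > m8.py <<'E'
from h import *
import sys
bayp()
im,c=shot('wrist',sys.argv[1])
h=cv2.cvtColor(im,cv2.COLOR_RGB2HSV);H,S,V=[h[...,i].astype(int) for i in range(3)]
P=lambda x,y,z:proj(c,[o+ex*x+RY*y+n*z])[0].round(1).tolist()
for y in(120,-.6,-120):
    u,v=P(-55,y,36);v=int(v);g=im[:,int(u)].astype(int)
    print('y',y,'pred top edge',u,v,'left/right x=-20',P(-20,y+30,36),P(-20,y-30,36))
    print([(r,g[r].tolist()) for r in range(max(v-14,1),min(v+14,480)) if np.abs(g[r]-g[r-1]).sum()>40])
    v2=int(P(-20,y,36)[1]);
    print([q for q in range(1,640) if abs(q-u)<90 and np.abs(im[v2,q].astype(int)-im[v2,q-1]).sum()>80])
X=rk(-91-26-35,1,300)
rel(X,down(86.64))
E
python3 m8.py w8.png
```

```text
bay x,y,z 5.9 -1.0 172.0 roterr [-0.001 -0.002 -0.002] F [-0.2 -0.3  0.1] 19.574704656851694 j5 -0.7714446522934263
y 120 pred top edge 490.5 185 left/right x=-20 [532.5, 234.7] [448.7, 234.9]
[(172, [127, 109, 74]), (181, [40, 74, 130]), (182, [21, 59, 143]), (185, [20, 35, 68]), (186, [76, 73, 59]), (187, [212, 213, 191]), (188, [236, 236, 218])]
[406, 421, 422, 436, 448, 449, 536]
y -0.6 pred top edge 321.8 186 left/right x=-20 [363.9, 235.0] [279.9, 235.1]
[(181, [117, 112, 102]), (182, [28, 66, 154]), (186, [35, 58, 109]), (187, [57, 52, 37]), (188, [139, 138, 122]), (189, [152, 153, 137]), (190, [171, 173, 157])]
[233, 274, 275, 281, 282, 339, 363, 364, 370, 371, 406]
y -120 pred top edge 155.0 186 left/right x=-20 [196.9, 235.3] [113.3, 235.4]
[(173, [140, 117, 81]), (182, [13, 56, 150]), (186, [27, 39, 67]), (187, [121, 120, 100]), (188, [209, 208, 187]), (189, [236, 237, 219])]
[197, 198, 210, 224, 225, 233]
pos [516.8 -69.7 218. ] shift [  82.7    0.7 -104.7] turn [-0.001  0.24  -0.002]
```

The new pack's contacts edge (row 187.5) lines up with the grey packs (186.5 and 187), so it is seated. Now the switch, pushing from the robot side.

Call:
servo_tool([
  [[0, 20, 0, -30, 0, 0.06, 0], [0, 40, 0, -55, 0, 0.12, 0], [0, 60, 0, -80, 0, 0.18, 0], [0, 83, 1, -105, 0, 0.24, -0.002], [0, 83, 1, -105, 0, 0.24, -0.002], [0, 83, 1, -105, 0, 0.24, -0.002], [0, 83, 1, -105, 0, 0.24, -0.002]],
])

```text
clock: 24.95
position: [411.8, -62.2, 300.1]
ee_rot: [0.029, 1.0, -0.001, 0.0]
contact_force: [-0.2, 0.2, -0.4]
gripper_width: 0.2
grasp_force: 0.0
```

Run:
```python
from h import *
for x,z in((-147,80),(-87,80)): rel(rk(x,1,z),down(86.64))
print(arm.read_state()['gripper_width'])
```

```text
pos [411.8 -62.2 300.1] shift [-5.100e+00 -1.000e-01  2.201e+02] turn [-0.001  0.    -0.   ]
pos [411.8 -62.2 300.1] shift [-6.510e+01 -1.000e-01  2.201e+02] turn [-0.001  0.    -0.   ]
0.2455907047027229
```

Call:
servo_tool([
  [[0, -5, 0, 50, 0, 0, 0], [0, -5, 0, 100, 0, 0, 0], [0, -5, 0, 150, 0, 0, 0], [0, -5, 0, 190, 0, 0, 0], [0, -5, 0, 220, 0, 0, 0], [0, -5, 0, 220, 0, 0, 0], [0, -5, 0, 220, 0, 0, 0]],
])

```text
clock: 25.82
position: [418.2, -62.6, 82.0]
ee_rot: [0.029, 1.0, -0.0, 0.002]
contact_force: [-0.2, 0.6, 0.2]
gripper_width: 0.0
grasp_force: 0.0
```

Call:
servo_tool([
  [[0, -8, 0, 0, 0, 0, 0], [0, -16, 0, 0, 0, 0, 0], [0, -24, 0, 0, 0, 0, 0], [0, -32, 0, 0, 0, 0, 0], [0, -40, 0, 0, 0, 0, 0], [0, -48, 0, 0, 0, 0, 0], [0, -55, 0, 0, 0, 0, 0], [0, -60, 0, 0, 0, 0, 0], [0, -60, 0, 0, 0, 0, 0]],
])

```text
clock: 26.95
position: [477.5, -66.1, 81.4]
ee_rot: [0.029, 1.0, -0.0, 0.001]
contact_force: [-0.2, -0.6, -1.0]
gripper_width: 0.1
grasp_force: 0.0
```

Call:
servo_tool([
  [[0, 6, 0, 0, 0, 0, 0], [0, 6, 0, -50, 0, 0, 0], [0, 6, 0, -100, 0, 0, 0], [0, 20, 0, -150, 0, 0, 0], [0, 20, 0, -200, 0, 0, 0], [0, 0, 0, -220, 0, 0, 0], [0, 0, 0, -220, 0, 0, 0], [0, 0, 0, -220, 0, 0, 0]],
])

```text
clock: 27.95
position: [475.2, -65.9, 300.0]
ee_rot: [0.029, 1.0, -0.0, -0.0]
contact_force: [-0.2, 0.1, -0.1]
gripper_width: 0.2
grasp_force: 0.0
```

```bash
python3 m8.py w9.png | head -3
python3 - <<'E'
from h import *
s,_=shot('scene','s9.png')
a=cv2.imread('pics/w9.png');b=s[:,:,::-1]
out=np.zeros((600,800,3),np.uint8);out[:,:400]=cv2.resize(b[215:335,190:350],(400,600)[:2]) if 0 else 0
A=cv2.resize(a[90:400,100:540],(440,310));B=cv2.resize(b[215:325,190:350],(800,550)[:2],interpolation=cv2.INTER_CUBIC);B=cv2.resize(B,(422,290))
out[:310,:440]=A;out[310:,:422]=B
cv2.imwrite('pics/fin.png',out[:,:440])
E
```

```text
bay x,y,z 10.8 0.4 264.0 roterr [-0.    -0.242 -0.   ] F [-0.2  0.1 -0.1] 0.19907180959429807 j5 -1.2693013523538075
y 120 pred top edge 445.6 250 left/right x=-20 [480.0, 287.1] [416.4, 287.2]
[(249, [37, 69, 122]), (251, [48, 43, 27]), (252, [134, 134, 118]), (253, [155, 157, 140])]
```

View pics/fin.png

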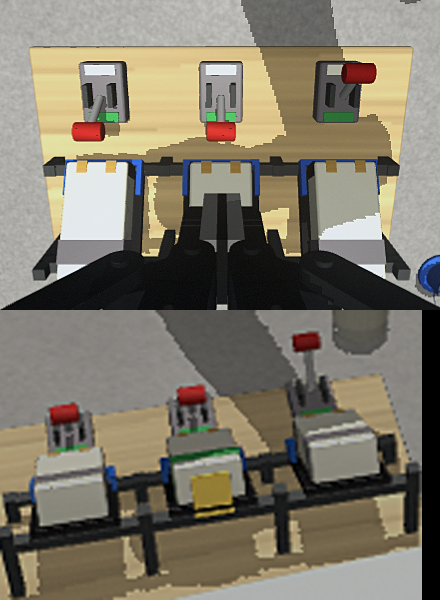

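The middle handle, at crop (221,131), is level with the right one, which is on (88,131). The left one is still off. The green pack is seated like its neighbours, and the arm is clear.

```bash
python3 -c "
from bench import arm
print(arm.job_done())"
```

```text
the job is handed in; nothing more can be done
None
```

The green pack is seated in the middle bay, contacts down against the lip. I switched that bay's isolator off before seating the pack and fully on afterwards. The job is handed in at about 28 s; no verdict came back.

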